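# Click the food processor knife onto its drive shaft and tug-test the catch

### The job

Stand the loose knife of the food processor over the drive shaft in the clear bowl and press it down, without forcing it, until it clicks fully home. Then prove that the catches hold it: tug the knife straight up with about 10 N and keep that pull on for about a second, well short of pulling it off. Let it settle back onto its seat and leave it there, with nothing else disturbed.

Things in the scene. Friction and masses are not known exactly. Their poses are not given: they have to be found in the camera images.
- knife: loose food-processor knife, standing upright on the table at the right: grey hub 43 mm across, 95 mm tall, black finger tab on top, two thin curved steel blades that reach 68 mm from the axis on the hub's x and -x sides, 10 and 34 mm above its foot. 0.16 kg, a quarter more or less. Origin: centre of the hub's underside, z up.
- bore (a point): mouth of the bore in the hub's underside, at the knife's origin. The bore is square, 18 mm wide and 78 mm deep, its sides parallel to the knife's x and y axes, so it goes over the square shaft in any of four quarter-turns. Inside it, 8 mm above the mouth, is the edge behind which the shaft's catches snap.
- tab (a point): grip point of the knife's black finger tab, on the axis, 116 mm above the knife's origin. The tab is 36 mm long along the knife's x, 14 mm thick along its y (grip it across y) and spans 94 to 128 mm above the foot.
- processor: food processor, fixed: white base 50 mm high, white motor housing behind the bowl (105 to 205 mm from the bowl axis along its +x, 158 mm tall), clear bowl 180 mm across with its rim 144 mm above the table, grey handle at its left front. Origin: on the table under the bowl axis, z up; the flats of the drive shaft are parallel to its x and y axes.
- seat (a point): top of the black rubber-faced boss on the bowl's floor, on the shaft axis, 64 mm above the table: the hub's underside rests here when fully home. The upright steel drive shaft is 16 mm square and straight for 60 mm above this point, then tapers to 6 mm wide at 74 mm.
- shaft_tip (a point): tip of the drive shaft on its axis, 74 mm above the seat and 138 mm above the table
- catches (a point): on the shaft axis, 15.5 mm above the seat: two sprung brass catches stand 4 mm out of the shaft's front and back flats here. The hub's push over them takes 13 to 16 N, felt while its foot is 19 to 4 mm above the seat; then they snap out and it drops home. Clicked in, it lifts 2 to 2.5 mm before they hold, stiffly; they start to yield near 20 N of pull and let go near 30 N.
- spice_jar: small glass sample jar with a black cap, 50 mm across and 56 mm tall, on the table at the right back; not to be disturbed
- scoop: white measuring scoop, 109 mm long, at the right front of the table; not to be disturbed
- marker: blue and white marker pen, 120 mm long, at the right in front of the oven; not to be disturbed
- note_pad: pink pad of sticky notes, 38 x 50 x 12 mm, at the right; not to be disturbed
- carton: small red carton, 50 x 110 x 28 mm, at the left; not to be disturbed
Not all that is in view belongs to the job. There is more than one size of the knife; the job needs the larger.

How it is judged:
By the outcome, as a careful person would: the job done as asked, in the order asked, and still so for the second after the job is handed in, with the robot touching nothing.
It also fails if it takes over 51 s, if anything falls off the work surface, if the arm or the gripper's body presses on something with over 40 N, if the wrist force passes 120 N, or if a joint passes its speed limit or range.

### The arm

A 7-joint arm with a two-finger parallel gripper is mounted at the origin on a cart in front of the work surface, level with it; the furniture and walls round the work are solid. World frame = base frame: x ahead of the robot, y to its left, z up, the work surface at z = 0. Lengths are in m, angles in rad, forces in N, time in s.
With the tool pointing down it reaches from about 0.4 to 0.85 m from the base axis. Payload 10.4 kg.
Tool frame: the origin (TCP) lies midway between the tips of the shut fingers; the grasp point (between the pads) lies 19 mm behind it; z points along the fingers, y is the line along which they close (so a half turn about z gives the same grasp; the last joint's range is limited). The gripper opens to 85 mm and grips with 20 to 120 N. Pads are 22 mm wide; open, the fingers measure 114 mm over their backs; the gripper's body (76 mm by 85 mm) begins 54 mm behind the grasp point. The pads swing forward as they close: fully open they stand 13 mm farther back than shut.
Start: joints at [1.254, 0.332, -0.065, 1.46, 0.022, 1.35, -0.088], TCP at [0.181, -0.598, 0.209] pointing down, gripper open.
Joint ranges: [-2.6, 2.6], [-0.5, 2.12], [-1.47, 1.34], [0.16, 2.42], [-1.27, 4.41], [0.06, 2.06], [-2.6, 2.6]. Speed limits (rad/s): [2.22, 2.22, 2.79, 2.79, 3.14, 3.14, 3.14].

### API

Orientations are given as a unit quaternion [x, y, z, w].
In Python, from workcell import get_obs, camera, camera_params, hand_in gives the robot as it stands.
- The arm moves only by the tool carry_out, never from a script. Its argument "commands" is a list that holds one entry, the list of rows, each a list of 6 numbers: the shift along the tool's x, y, z in units of 40 mm (1.0 is 40 mm), then the turn, a rotation vector about the tool's x, y, z in units of 6 degrees (1.0 is 6 degrees). In form: [[[x, y, z, ax, ay, az], ...]]. A call has 1 to 20 rows; each row shifts and turns the commanded pose from where the row before left it, along the tool's axes as they then stand; what a row does not reach is not made up. A row lasts 1/12 s, in which the tool goes at most 41.7 mm and 7.16 degrees, less where a joint would pass 70% of its speed; a pose out of reach is approached as far as the arm can. A call is refused whole if a number of a shift passes 1 or a number of a turn 1, either way. A call with a gripper value outside its range is refused whole. "hand" is the closure, from -1 (fully open) to 1 (shut), set as the call begins (left out, the last holds). The fingers move at their own pace and stop on an object; "force" is the grip in N (left out, the last holds). Time passes only in rows, so rows that do not move let the fingers close. It gives the time, the measured TCP pose, the force, the opening and the grip force at its end, in the units of the state.
- get_obs(): the state, without advancing time (a new reading comes with each control period).
- camera(name): name is "side" or "top" or "wrist"; returns the picture (480x640x3 uint8, red, green, blue); there is no depth.
- camera_params(name): a dict with "mtx" (3x3 intrinsics, pixels), "k1" (the pictures are not rectified: a ray, as slopes to the right and down, at radius r is drawn at 1 + k1 r^2 times it, then the intrinsics apply), "R" (3x3) and "t" (3): a world point X has camera coordinates R X + t. Camera axes: x right, y down, z forward; pixel columns grow to the right and rows downward; lengths in m; the calibration is good to about 2 mm. A picture is of the moment at which its call begins: read the wrist's pose just before it. camera_params takes no time and is no camera call; for the wrist camera it gives the pose at the moment of the call.
- hand_in(): hands the job in; it is judged then, once.
The state is a dict: "clock": time; "joint_pos": joint angles; "joint_velocities": joint speeds; "tau": joint torques, N m; "position": TCP position; "ee_rot": TCP orientation; "ft_force": force on the tool from outside, world axes, zero at the start; "torque": the same for the moment, N m; "grip_width": opening from 0.0 (shut) to 1.0 (fully open); "grasp_force": force on a finger pad.
Only numpy, scipy, OpenCV 4.12 (cv2) and the standard library are available. Lean on these libraries where they do the work, as an engineer would, in place of code of your own. Each camera call takes 0.05 s, during which the arm holds its last target. There are 200 camera calls.

## Working session

There is one attempt and no reset: what is moved stays moved. The work goes in short steps, Python scripts to look and compute and a tool call to move; the robot and the scene stay as the last step left them, time stands still between calls to the robot, and variables do not carry over. Pictures are saved under pics/ and viewed, at most 10 in all, crops included, and the job is handed in when it is done.

Besides the shell and the picture viewer there is one more tool, called after "Emit:" by a JSON object that holds its "op" and its "data". carry_out: Moves the arm, as the interface text tells. Its arguments: {"type":"object","properties":{"commands":{"type":"array"},"hand":{"type":"number"},"force":{"type":"number"}},"required":["commands"]}

```bash
mkdir -p pics
cat > h.py <<'E'
import numpy as np, cv2
from workcell import get_obs, camera, camera_params
def snap(n,f):
    p=camera_params(n); im=camera(n); cv2.imwrite(f'pics/{f}.png',im[:,:,::-1]); return im,p
def proj(p,X):
    X=np.atleast_2d(X); c=X@np.array(p['R']).T+np.array(p['t']); s=c[:,:2]/c[:,2:]
    s=s*(1+p['k1']*(s**2).sum(1,keepdims=True)); M=np.array(p['mtx'])
    return s@M[:2,:2].T+M[:2,2]
def ray(p,uv):
    M=np.array(p['mtx']); d=np.array([p['k1'],0,0,0,0.]) 
    q=np.linalg.solve(M[:2,:2],np.array(uv,float)-M[:2,2]); s=q.copy()
    for _ in range(30): s=q/(1+p['k1']*(s@s))
    R=np.array(p['R']); return -R.T@np.array(p['t']), R.T@np.array([s[0],s[1],1])
def atz(p,uv,z):
    o,d=ray(p,uv); return o+d*(z-o[2])/d[2]
E
python3 - <<'E'
from h import *
import json
o=get_obs(); print({k:np.round(v,3).tolist() for k,v in o.items()})
for n in('top','side'):
    im,p=snap(n,n+'0'); print(n,np.round(-np.array(p['R']).T@np.array(p['t']),3),np.round(p['R'],2).tolist(),p['k1'],np.round(p['mtx'],0).tolist())
E
```

```text
{'clock': 0.0, 'joint_pos': [1.254, 0.333, -0.065, 1.461, 0.022, 1.35, -0.089], 'joint_velocities': [0.0, -0.0, -0.0, -0.001, -0.001, -0.0, -0.001], 'tau': [0.001, -62.544, 0.049, -39.161, 0.016, 0.01, -0.0], 'position': [0.181, -0.598, 0.208], 'ee_rot': [0.989, 0.146, -0.0, -0.001], 'ft_force': [-0.191, 0.74, -0.274], 'torque': [-0.004, 0.01, -0.012], 'grasp_force': 0.0, 'grip_width': 1.002}
top [ 0.346 -0.037  1.437] [[0.01, -1.0, -0.01], [-0.99, -0.01, -0.14], [0.14, 0.01, -0.99]] 0.0061560507785219515 [[530.0, 0.0, 313.0], [0.0, 530.0, 240.0], [0.0, 0.0, 1.0]]
side [-0.358  0.238  1.588] [[-0.28, -0.96, 0.01], [-0.81, 0.23, -0.54], [0.51, -0.16, -0.84]] -0.030318303034514958 [[546.0, 0.0, 324.0], [0.0, 546.0, 234.0], [0.0, 0.0, 1.0]]
```

View pics/top0.png

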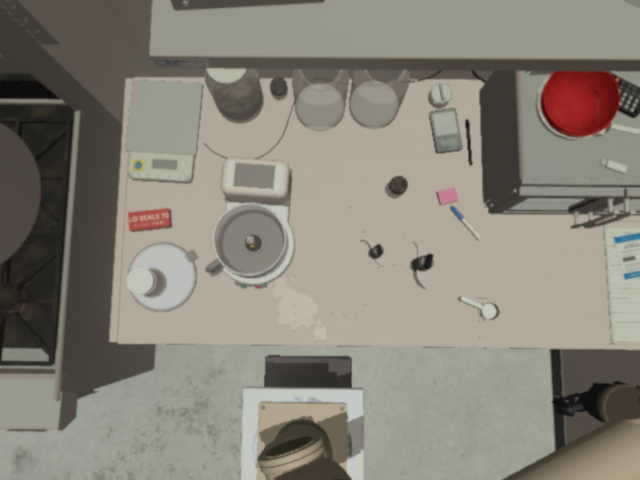

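View pics/side0.png

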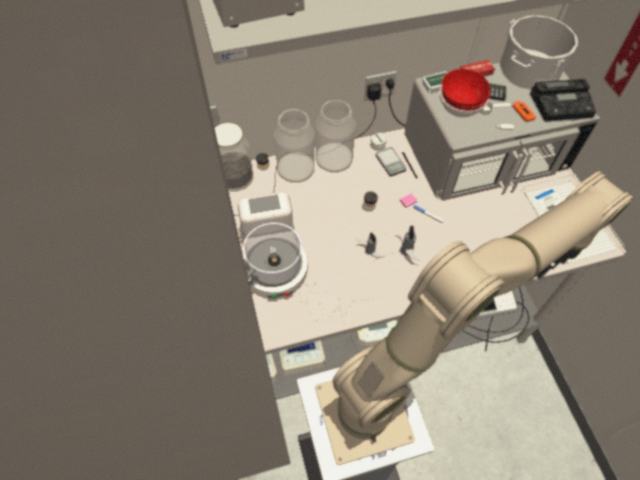

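Top view: two upright knives, at (375,251) and (423,263). The second has the longer blades and taller hub, so it's the likely larger one. The bowl with its shaft is at about (251,241). In the side view the knives are at (371,243) and (408,240). I'll confirm this in an enlarged crop.

Run:
```python
from h import *
t=cv2.imread('pics/top0.png'); s=cv2.imread('pics/side0.png')
R=lambda im,x,y,w,h,W,H: cv2.resize(im[y:y+h,x:x+w],(W,H),interpolation=cv2.INTER_CUBIC)
a=np.hstack([R(t,355,230,80,60,400,300),R(s,350,220,80,60,400,300)])
b=np.hstack([R(t,206,196,100,75,400,300),R(s,235,215,80,60,400,300)])
cv2.imwrite('pics/crop1.png',np.vstack([a,b]))
p=camera_params('top')
for uv in [(375,251),(423,263)]: print(atz(p,uv,0.128).round(3))
print(atz(p,(251,241),0.138).round(3))
```

```text
[ 0.501 -0.179  0.128]
[ 0.472 -0.298  0.128]
[0.521 0.128 0.138]
```

View pics/crop1.png

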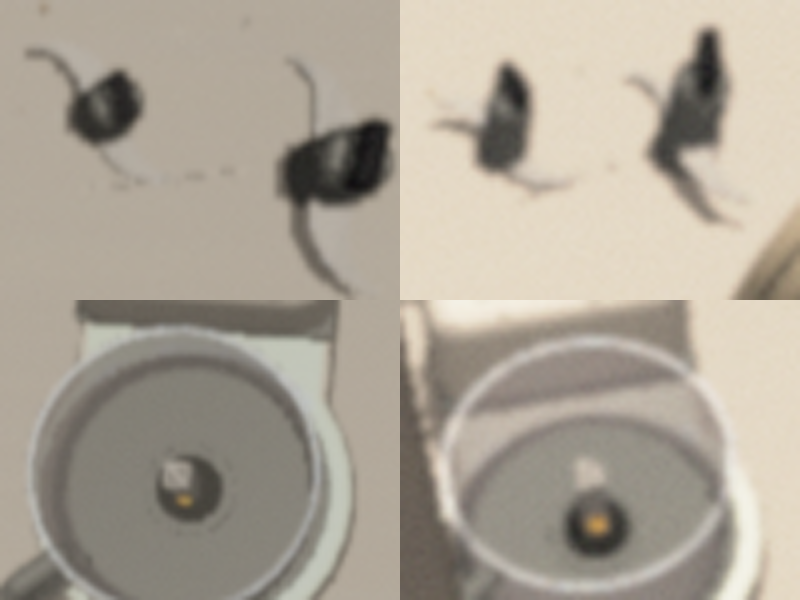

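The crop confirms it. The right-hand knife (423,263) is clearly the larger: taller hub, bigger tab and longer blades than the one at (375,251). Next I plan a wrist look.

```bash
cat >> h.py <<'E'
from scipy.spatial.transform import Rotation as Ro
def pose():
    o=get_obs(); return np.array(o['position']),Ro.from_quat(o['ee_rot'])
def down(yaw): # tool y axis along world angle yaw, z down
    y=np.array([np.cos(yaw),np.sin(yaw),0]); z=np.array([0,0,-1.]); return Ro.from_matrix(np.array([np.cross(y,z),y,z]).T)
def plan(P,yaw,frm=None):
    p,r=frm or pose(); D=down(yaw); rv=(r.inv()*D).as_rotvec(degrees=True)/6
    print('shift in tool units',np.round(r.inv().apply(np.array(P)-p)/.04,3),'turn units',np.round(rv,3)); return (np.array(P),D)
E
python3 - <<'E'
from h import *
P,r=pose(); p=camera_params('wrist'); R=np.array(p['R']); c=-R.T@np.array(p['t'])
print('cam in tool',r.inv().apply(c-P).round(3),'fwd in tool',r.inv().apply(R[2]).round(2),'right',r.inv().apply(R[0]).round(2),np.round(p['mtx'],0).tolist())
t=camera_params('top')
print('foot',atz(t,(414.5,265.5),0),'tab',atz(t,(429.5,260.5),.128))
print('tips',atz(t,(413,242.4),.02),atz(t,(425,288),.02))
print('shaft',atz(t,(250.5,239),.138),'boss',atz(t,(253.5,243.5),.064))
y=r.as_matrix()[:,1]; print('yaw y',np.arctan2(y[1],y[0]))
plan((0.40,-0.30,0.36),np.arctan2(y[1],y[0]))
E
```

```text
cam in tool [ 0.07   0.    -0.165] fwd in tool [-0.28 -0.    0.96] right [-0.  1.  0.] [[430.0, 0.0, 325.0], [0.0, 430.0, 249.0], [0.0, 0.0, 1.0]]
foot [ 0.47730114 -0.3002638   0.        ] tab [ 0.47843691 -0.31403601  0.128     ]
tips [ 0.53783497 -0.2934714   0.02      ] [ 0.41572449 -0.32360783  0.02      ]
shaft [0.52611021 0.12967087 0.138     ] boss [0.52457223 0.13097725 0.064     ]
yaw y -1.2769342472228358
shift in tool units [ 7.399 -5.546 -3.788] turn units [-0.012  0.     0.   ]
```

Emit:
{"op": "carry_out", "data": {"commands": [[[0.4,-0.2,-0.3,0,0,0],[0.7,-0.4,-0.3,0,0,0],[0.75,-0.4,-0.2,0,0,0],[0.75,-0.4,-0.2,0,0,0],[0.75,-0.4,-0.2,0,0,0],[0.75,-0.4,-0.2,0,0,0],[0.75,-0.4,-0.1,0,0,0],[0.75,-0.4,0,0,0,0],[0.75,-0.4,0,0,0,0],[0.75,-0.4,0,0,0,0],[0.75,-0.4,0,0,0,0],[0.75,-0.4,0,0,0,0],[0.6,-0.3,0,0,0,0],[0.4,-0.1,0,0,0,0],[0,0,0,0,0,0],[0,0,0,0,0,0],[0,0,0,0,0,0]]], "hand": -1}}

```text
clock: 1.52
position: [0.4898, -0.2965, 0.2686]
ee_rot: [0.989, 0.146, -0.0, 0.0]
ft_force: [0.4, -1.3, -0.0]
grip_width: 0.999
grasp_force: 0.0
```

Run:
```python
from h import *
P,r=pose(); print(P.round(3),np.round(r.as_quat(),3),get_obs()['clock'])
im,p=snap('wrist','w1'); 
import pickle; pickle.dump(p,open('pw1.pkl','wb'))
P,r=pose(); print(P.round(4)); print(proj(p,[[.477,-.305,0],[.477,-.307,.128]]))
```

```text
[ 0.49  -0.297  0.269] [ 0.989  0.146 -0.     0.   ] 1.5167
[ 0.4896 -0.2968  0.2687]
[[329.69434223 211.47708399]
 [333.97239998 245.78835552]]
```

View pics/w1.png

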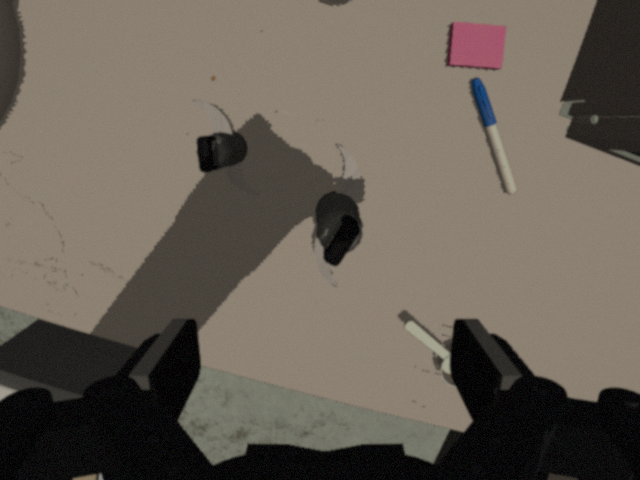

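The wrist view shows the large knife with its hub at about (338,215) and the tab running from (328,262) to (358,218). The small knife is at (220,150). I fit a model to the tab and hub for pose and yaw.

```bash
cat > fit.py <<'E'
from h import *
import pickle
from scipy.optimize import minimize
p=pickle.load(open('pw1.pkl','rb'))
g=cv2.cvtColor(cv2.imread('pics/w1.png'),cv2.COLOR_BGR2GRAY)
x0,y0=290,120; c=g[y0:y0+180,x0:x0+100]
def pts(x,y,a,part):
    if part=='tab': q=np.array([[sx*.018,sy*.007,z] for sx in(-1,1) for sy in(-1,1) for z in(.094,.128)])
    else:
        t=np.linspace(0,2*np.pi,40); q=np.array([[.0215*np.cos(u),.0215*np.sin(u),z] for u in t for z in(0.0,.095)])
    return q@np.array([[np.cos(a),np.sin(a),0],[-np.sin(a),np.cos(a),0],[0,0,1]])+[x,y,0]
S=8
def mask(v,part):
    h=cv2.convexHull(proj(p,pts(*v,part)).astype(np.float32))[:,0]
    m=np.zeros((180*4,400),np.uint8); cv2.fillPoly(m,[np.round((h-[x0-.5,y0-.5])*4).astype(int)],255)
    return cv2.resize(m,(100,180),interpolation=cv2.INTER_AREA)/255.
tab=np.clip((38-cv2.GaussianBlur(c,(3,3),0).astype(float))/20,0,1)
if __name__=='__main__':
    print('levels tab',g[240,342],'hub',g[205,335],'shadow',g[190,300],'table',g[260,390])
    best=None
    for a0 in np.deg2rad(range(-90,90,15)):
        r=minimize(lambda v:((mask((v[0]/1e3,v[1]/1e3,v[2]/57.3),'tab')-tab)[60:]**2).sum(),[478,-307,np.rad2deg(a0)],method='Nelder-Mead',options=dict(initial_simplex=[[478,-307,np.rad2deg(a0)],[486,-307,np.rad2deg(a0)],[478,-299,np.rad2deg(a0)],[478,-307,np.rad2deg(a0)+10]]))
        if best is None or r.fun<best.fun: best=r
    print(best.x,best.fun)
    v=(best.x[0]/1e3,best.x[1]/1e3,best.x[2]/57.3)
    big=cv2.resize(np.clip(c*2.2,0,255).astype(np.uint8),None,fx=3.3,fy=3.3,interpolation=cv2.INTER_CUBIC); big=cv2.cvtColor(big,cv2.COLOR_GRAY2BGR); ov=big.copy()
    for part,col in(('tab',(0,255,0)),('hub',(0,0,255))):
        h=cv2.convexHull(proj(p,pts(*v,part)).astype(np.float32))[:,0]; cv2.polylines(ov,[np.round((h-[x0-.5,y0-.5])*3.3).astype(int)],True,col,1)
    cv2.imwrite('pics/fit1.png',np.hstack([big,ov]))
E
python3 fit.py
```

```text
levels tab 4 hub 32 shadow 67 table 129
[ 481.98348359 -311.80951573   -5.85170446] 401.84833044982696
```

View pics/fit1.png

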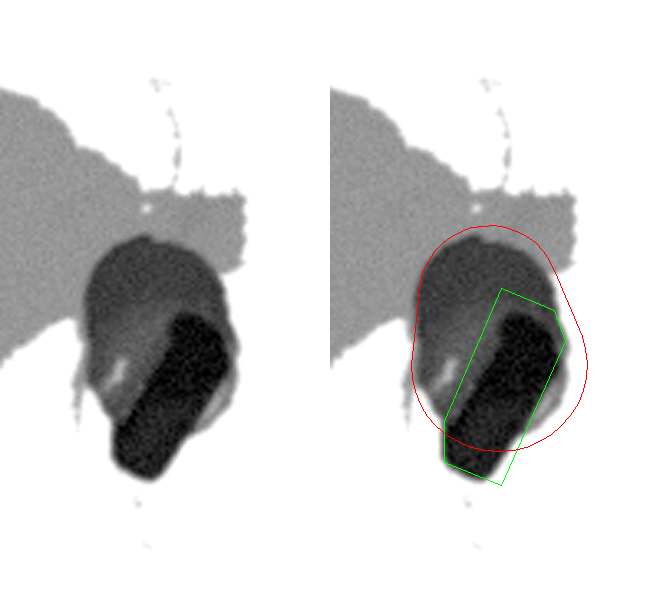

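```bash
sed -i 's/tab=np.clip.*/tab=np.clip((20-cv2.GaussianBlur(c,(3,3),0).astype(float))\/12,0,1)/; s/(22\*0)//; s/fit1/fit2/' fit.py; python3 fit.py
```

```text
levels tab 4 hub 32 shadow 67 table 129
[ 478.571013   -312.1964243    -0.54757386] 561.2089427143405
```

View pics/fit2.png

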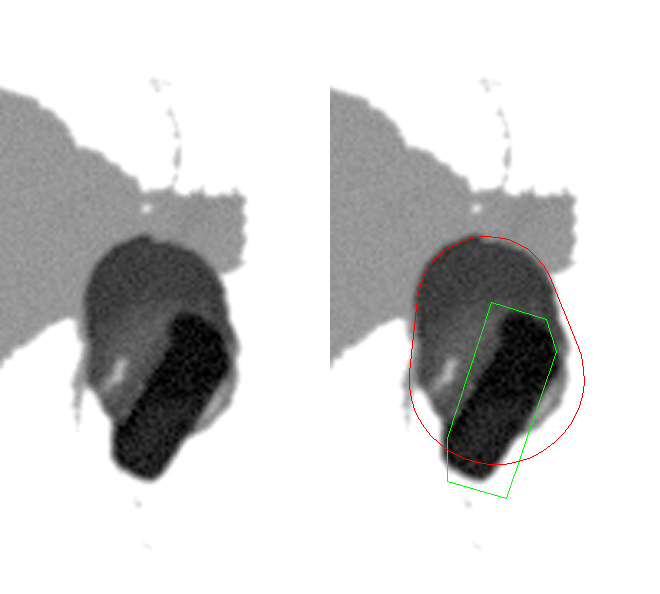

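Run:
```python
from fit import *
print(tab[60:].sum(), mask((.4786,-.3122,0),'tab')[60:].sum())
n,l,st,ce=cv2.connectedComponentsWithStats((tab>.5).astype(np.uint8)); print(st,ce+[x0,y0])
m=mask((.4786,-.3122,0),'tab'); ys,xs=np.nonzero(m>.5); print(xs.mean()+x0,ys.mean()+y0,xs.min(),xs.max(),ys.min(),ys.max())
i=1+st[1:,4].argmax(); cn=max(cv2.findContours((l==i).astype(np.uint8),cv2.RETR_EXTERNAL,cv2.CHAIN_APPROX_NONE)[0],key=len); print(cv2.minAreaRect(cn))
```

```text
574.0 1242.007843137255
[[    0     0   100   180 17475]
 [   36    96    32    40   492]
 [   52   127     5     5    14]
 [   49   133     4     2     6]
 [   47   135     1     1     1]
 [   36   137     2     3     4]
 [   44   137     2     3     4]
 [   39   139     3     2     4]] [[339.36148784 208.77316166]
 [344.50406504 232.37398374]
 [344.         248.85714286]
 [340.5        253.5       ]
 [337.         255.        ]
 [326.75       257.75      ]
 [334.75       258.        ]
 [330.         259.5       ]]
341.06849315068496 240.8372280419017 36 68 92 150
((52.71554183959961, 118.270751953125), (19.45614242553711, 45.23208236694336), 27.97947120666504)
```

Run:
```python
import fit; from fit import *
b=cv2.GaussianBlur(c,(5,5),0).astype(float)
print(b[80:146:6,30:72:4].astype(int))
for th in (18,22,25):
    t=(cv2.medianBlur(c,5)<th).astype(np.uint8); n,l,st,ce=cv2.connectedComponentsWithStats(t); i=1+st[1:,4].argmax(); t=(l==i).astype(float)
    rs=[]
    for a0 in range(-45,60,15):
        r=minimize(lambda v:((mask((v[0]/1e3,v[1]/1e3,v[2]/57.3),'tab')-t)**2).sum(),[478,-307,a0],method='Nelder-Mead',options=dict(initial_simplex=[[478,-307,a0],[486,-307,a0],[478,-299,a0],[478,-307,a0+12]]))
        rs.append((r.fun,*r.x.round(1)))
    print(th,st[i],min(rs))
```

```text
[[ 34  29  28  28  29  29  28  29  41  68  76]
 [ 26  29  29  28  31  29  29  28  28  48 126]
 [ 28  28  30  33  35  36  34  30  33  33 114]
 [ 31  33  37  40  42  32   8   5  13  29  85]
 [ 33  39  43  42  38  28   7   6   6  10  51]
 [ 35  54  58  40  29   8   6   7   7   8  53]
 [ 48  60  40  36   7   6   8   8   8  35  69]
 [ 80  37  35  10  12  13  14  12  36  68 103]
 [128  56  11  14  17  17  11  30  71 120 132]
 [128  49  15  16  17  13  50 123 131 131 131]
 [128  87  19  17  14  46 125 131 132 131 131]]
18 [ 35  95  34  47 767] (np.float64(463.29607074202227), np.float64(479.1), np.float64(-312.6), np.float64(-2.1))
22 [ 35  95  34  49 843] (np.float64(392.8856901191849), np.float64(479.0), np.float64(-312.4), np.float64(-2.1))
25 [ 35  95  34  49 876] (np.float64(367.0140253748558), np.float64(478.5), np.float64(-312.3), np.float64(-3.5))
```

Run:
```python
import fit; from fit import *
t=(cv2.medianBlur(c,5)<25).astype(np.uint8); n,l,st,ce=cv2.connectedComponentsWithStats(t); i=1+st[1:,4].argmax(); t=(l==i).astype(float)
def mk(v,zl,L,rc):
    a=v[2]/57.3; ang=np.linspace(0,2*np.pi,24)
    q=np.array([[sx*(L/2-rc)+rc*np.cos(u),sy*(.007-rc)+rc*np.sin(u),z] for sx in(-1,1) for sy in(-1,1) for z in(zl,.128) for u in ang])
    q=q@np.array([[np.cos(a),np.sin(a),0],[-np.sin(a),np.cos(a),0],[0,0,1]])+[v[0]/1e3,v[1]/1e3,0]
    h=cv2.convexHull(proj(p,q).astype(np.float32))[:,0]; m=np.zeros((720,400),np.uint8); cv2.fillPoly(m,[np.round((h-[x0-.5,y0-.5])*4).astype(int)],255)
    return cv2.resize(m,(100,180),interpolation=cv2.INTER_AREA)/255.
for zl in(.094,.11,.127):
  for L in(.036,.032):
   for rc in(.0005,.004,.0069):
    rs=[]
    for a0 in(-30,-15,0,15):
        r=minimize(lambda v:((mk(v,zl,L,rc)-t)**2).sum(),[478,-307,a0],method='Nelder-Mead',options=dict(initial_simplex=[[478,-307,a0],[486,-307,a0],[478,-299,a0],[478,-307,a0+12]]))
        rs.append((round(r.fun),*r.x.round(1)))
    print(zl,L,rc,*min(rs))
print(proj(p,[[.4785,-.312,.128],[.4785,-.312,.094],[.4785,-.312,0]]))
```

```text
0.094 0.036 0.0005 358 478.3 -312.4 -3.7
0.094 0.036 0.004 317 479.9 -312.0 -6.8
0.094 0.036 0.0069 264 480.9 -311.4 -12.8
0.094 0.032 0.0005 263 479.9 -312.1 -6.1
0.094 0.032 0.004 238 480.4 -311.8 -12.3
0.094 0.032 0.0069 233 480.7 -312.0 -16.6
0.11 0.036 0.0005 216 481.4 -312.2 -8.2
0.11 0.036 0.004 180 480.9 -311.8 -9.6
0.11 0.036 0.0069 132 481.5 -311.2 -12.8
0.11 0.032 0.0005 189 481.3 -312.0 -8.3
0.11 0.032 0.004 164 481.7 -311.3 -12.1
0.11 0.032 0.0069 181 482.6 -311.7 -13.5
0.127 0.036 0.0005 101 482.9 -311.1 -12.0
0.127 0.036 0.004 90 483.0 -311.1 -11.1
0.127 0.036 0.0069 88 482.4 -311.0 -13.2
0.127 0.032 0.0005 143 482.6 -310.9 -13.7
0.127 0.032 0.004 138 482.5 -311.1 -13.0
0.127 0.032 0.0069 169 483.5 -311.4 -12.6
[[341.06318605 245.79352914]
 [339.59633483 234.50296076]
 [336.67104461 212.03628141]]
```

Tab centre is about (0.481, -0.311) and knife yaw about -12°. The tab's long edges tilt about 29° in the image, which agrees. I turn, descend and grip.

Emit:
{"op": "carry_out", "data": {"commands": [[[-0.16,0.14,0,0,0,0],[-0.15,0.14,0,0,0,0.5],[0,0,0.2,0,0,0.9],[0,0,0.4,0,0,0.9],[0,0,0.4,0,0,0.9],[0,0,0.4,0,0,0.9],[0,0,0.4,0,0,0.75],[0,0,0.1,0,0,0],[0,0,0,0,0,0],[0,0,0,0,0,0],[0,0,0,0,0,0]]], "hand": -1}}

```text
clock: 2.48
position: [0.4823, -0.3106, 0.1942]
ee_rot: [0.994, -0.106, 0.001, 0.0]
ft_force: [-0.2, 0.8, 0.3]
grip_width: 0.997
grasp_force: 0.0
```

Run:
```python
from h import *
plan((.481,-.311,.099),np.deg2rad(-102)); print(pose()[0])
im,p=snap('wrist','w2'); import pickle; pickle.dump(p,open('pw2.pkl','wb'))
t=(cv2.medianBlur(cv2.cvtColor(im,cv2.COLOR_RGB2GRAY),5)<25).astype(np.uint8)
n,l,st,ce=cv2.connectedComponentsWithStats(t)
for i in range(1,n):
    if st[i,4]>200: print(st[i],ce[i].round(), cv2.minAreaRect(np.argwhere(l==i)[:,::-1].astype(np.float32)))
a=np.deg2rad(-12)
print(proj(p,[[.481+s*.018*np.cos(a),-.311+s*.018*np.sin(a),.128] for s in(-1,0,1)]))
```

```text
shift in tool units [-0.033  0.015  2.38 ] turn units [ 0.007 -0.016 -0.032]
[ 0.48227421 -0.31059929  0.19419147]
[121 213  42  42 730] [139. 235.] ((141.13485717773438, 233.34954833984375), (40.40569305419922, 25.32171058654785), 54.865806579589844)
[ 317  218   25   68 1508] [329. 251.] ((329.0, 251.5), (67.0, 24.0), 90.0)
[    0   320   640   160 45882] [320. 430.] ((319.5, 399.5), (159.0, 639.0), 90.0)
[[326.23629759 287.45674707]
 [326.13470396 257.43049974]
 [326.02747205 226.12148412]]
```

Emit:
{"op": "carry_out", "data": {"commands": [[[0,0.05,0.3,0,0,0],[0,0,0.6,0,0,0],[0,0,0.6,0,0,0],[0,0,0.5,0,0,0],[0,0,0.25,0,0,0],[0,0,0.12,0,0,0],[0,0,0,0,0,0],[0,0,0,0,0,0]]], "hand": -1}}

```text
clock: 3.2
position: [0.4821, -0.3122, 0.099]
ee_rot: [0.994, -0.107, 0.001, 0.0]
ft_force: [-0.0, 0.3, 0.4]
grip_width: 0.998
grasp_force: 0.0
```

Emit:
{"op": "carry_out", "data": {"commands": [[[0,0,0,0,0,0],[0,0,0,0,0,0],[0,0,0,0,0,0],[0,0,0,0,0,0],[0,0,0,0,0,0],[0,0,0,0,0,0],[0,0,0,0,0,0],[0,0,0,0,0,0],[0,0,0,0,0,0],[0,0,0,0,0,0]]], "hand": 1, "force": 70}}

```text
clock: 4.03
position: [0.4819, -0.3121, 0.0985]
ee_rot: [0.994, -0.107, 0.0, 0.0]
ft_force: [-0.1, -0.1, 4.9]
grip_width: 0.133
grasp_force: 68.9
```

Emit:
{"op": "carry_out", "data": {"commands": [[[0,0,-0.2,0,0,0],[0,0,-0.5,0,0,0],[0,0,-0.8,0,0,0],[0,0,-0.8,0,0,0],[0,0,-0.8,0,0,0],[0,0,-0.8,0,0,0],[0,0,-0.6,0,0,0],[0,0,-0.3,0,0,0],[0,0,0,0,0,0],[0,0,0,0,0,0]]]}}

```text
clock: 4.87
position: [0.4814, -0.3117, 0.2891]
ee_rot: [0.994, -0.107, -0.0, -0.0]
ft_force: [-0.5, -0.6, -2.2]
grip_width: 0.138
grasp_force: 68.5
```

Emit:
{"op": "carry_out", "data": {"commands": [[[-0.1,-0.3,0,0,0,0],[-0.2,-0.5,0,0,0,0],[-0.25,-0.7,0,0,0,0],[-0.3,-0.8,0,0,0,0],[-0.3,-0.8,0,0,0,0],[-0.3,-0.8,0,0,0,0],[-0.3,-0.8,0,0,0,0],[-0.3,-0.8,0,0,0,0],[-0.3,-0.8,0,0,0,0],[-0.3,-0.8,0,0,0,0],[-0.3,-0.8,0,0,0,0],[-0.3,-0.8,0,0,0,0],[-0.3,-0.8,0,0,0,0],[-0.25,-0.5,0,0,0,-0.5],[-0.1,-0.3,0,0,0,-0.8],[0,0,0,0,0,-0.7],[0,0,0,0,0,0],[0,0,0,0,0,0],[0,0,0,0,0,0]]]}}

```text
clock: 6.45
position: [0.4158, 0.1231, 0.2894]
ee_rot: [1.0, -0.004, -0.001, 0.0]
ft_force: [-0.6, 0.0, -0.9]
grip_width: 0.133
grasp_force: 68.5
```

Run:
```python
from h import *
import pickle
print(pose()[0],get_obs()['ft_force'])
im,p=snap('wrist','w3'); pickle.dump(p,open('pw3.pkl','wb'))
print(proj(p,[[.526,.13,.138],[.526,.13,.064]]))
```

```text
[0.41576158 0.12307423 0.28939252] [-0.64319305  0.01660959 -0.94956041]
[[313.89085128  66.6476299 ]
 [316.07565577  78.04253575]]
```

View pics/w3.png

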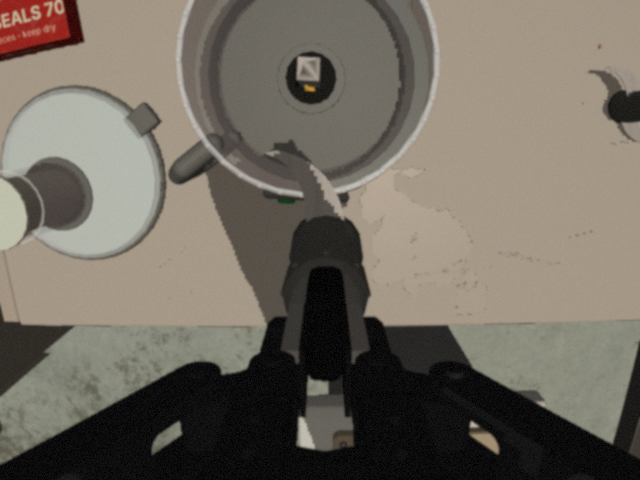

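The wrist view shows the shaft's square head at about (309,69) on the dark boss at (312,78), with an orange catch at (310,89). The knife is held by its tab at about (328,290). I fit the shaft's position and yaw, and the position of the knife in the grip.

Run:
```python
from h import *
import pickle
from scipy.optimize import minimize
p=pickle.load(open('pw3.pkl','rb')); im=cv2.imread('pics/w3.png'); g=cv2.cvtColor(im,cv2.COLOR_BGR2GRAY)
x0,y0=280,45; c=g[y0:y0+65,x0:x0+65]
print(c[10:56:3,16:44:3])
q=np.array([[sx*.008,sy*.008,z] for sx in(-1,1) for sy in(-1,1) for z in(.095,.124)])
def mk(v):
    a=v[2]/57.3; Q=q@np.array([[np.cos(a),np.sin(a),0],[-np.sin(a),np.cos(a),0],[0,0,1]])+[v[0]/1e3,v[1]/1e3,0]
    h=cv2.convexHull(proj(p,Q).astype(np.float32))[:,0]; m=np.zeros((520,520),np.uint8); cv2.fillPoly(m,[np.round((h-[x0-.5,y0-.5])*8).astype(int)],255)
    return cv2.resize(m,(65,65),interpolation=cv2.INTER_AREA)/255.
for z in (.064,.095,.115):
  q[:,2]=np.where(q[:,2]>.12,.124,z)
  for th in(70,100):
    t=(c>th).astype(np.uint8); n,l,st,ce=cv2.connectedComponentsWithStats(t); i=l[69-y0,309-x0]; t=(l==i).astype(float)
    rs=[]
    for a0 in(-30,-15,0,15,30):
        r=minimize(lambda v:((mk(v)-t)**2).sum(),[526,130,a0],method='Nelder-Mead',options=dict(initial_simplex=[[526,130,a0],[530,130,a0],[526,134,a0],[526,130,a0+12]])); rs.append((round(r.fun,1),*r.x.round(1)))
    print(z,th,st[i],min(rs))
# boss dark disc
t=((g<45)).astype(np.uint8); t[:45]=0;t[112:]=0;t[:,:275]=0;t[:,345:]=0
n,l,st,ce=cv2.connectedComponentsWithStats(t);i=1+st[1:,4].argmax(); h=cv2.convexHull(np.argwhere(l==i)[:,::-1].astype(np.float32)); e=cv2.fitEllipse(h); print(st[i],e,atz(p,e[0],.064).round(4))
# tab in grip
t=((cv2.medianBlur(g,5)<14)).astype(np.uint8); t[:240]=0;t[385:]=0;t[:,:300]=0;t[:,:]*=1;t[:,352:]=0
for r in range(255,380,10): 
    xs=np.flatnonzero(t[r]); print(r,(xs.min(),xs.max()) if len(xs) else None,end=' ')
P,r=pose(); X=r.apply([[s,0,z] for z in(-.03,-.005) for s in(-.018,0,.018)])+P; print(P,r.as_quat().round(3)); print(proj(p,X).round(1))
```

```text
[[ 97  73  51  49  40  31  33  33  30  67]
 [ 58 160 159 158 154 149 145 127  71  25]
 [ 60 163 167 153 138 116 116 136  82  20]
 [ 63 162 154 157 147 121 111 140  68  31]
 [ 74 161 128 135 157 140 117 139  73  19]
 [ 75 156  99 106 135 154 135 140  69  25]
 [ 91 141  97  97 113 143 153 145  65  22]
 [ 88 135 131 127 123 134 151 150  64  28]
 [ 79 121 126 135 137 142 142 144  58  23]
 [ 13  42  50  52  50  53  55  63  42  29]
 [ 13  19  46 107  84  64  50  45  31  26]
 [ 20  32  31 109 144 146  98  30  29  31]
 [ 23  29  29  54  70  88  67  26  22  20]
 [ 26  25  27  19  28  26  18  27  28  26]
 [ 34  25  27  25  24  31  28  28  25  26]
 [ 98  54  23  24  25  28  24  18  27  70]]
0.064 70 [   0    0   65   65 2766] (np.float64(2176.3), np.float64(534.9), np.float64(135.2), np.float64(-1.7))
0.064 100 [ 17  11  23  25 521] (np.float64(156.1), np.float64(527.3), np.float64(134.9), np.float64(-2.1))
0.095 70 [   0    0   65   65 2766] (np.float64(2206.3), np.float64(527.8), np.float64(135.1), np.float64(-7.4))
0.095 100 [ 17  11  23  25 521] (np.float64(81.3), np.float64(527.2), np.floa
[... 257 characters left out ...]
 52   48   51 1111] ((310.514404296875, 77.4695053100586), (48.0709342956543, 50.606964111328125), 176.63229370117188) [0.5265 0.1348 0.064 ]
255 None 265 None 275 (np.int64(310), np.int64(340)) 285 (np.int64(309), np.int64(342)) 295 (np.int64(308), np.int64(343)) 305 (np.int64(306), np.int64(344)) 315 (np.int64(305), np.int64(345)) 325 (np.int64(304), np.int64(346)) 335 (np.int64(303), np.int64(347)) 345 (np.int64(301), np.int64(347)) 355 (np.int64(305), np.int64(347)) 365 (np.int64(304), np.int64(347)) 375 (np.int64(300), np.int64(351)) [0.4158884  0.12312007 0.28959273] [ 1.    -0.004 -0.     0.   ]
[[325.  380.7]
 [325.  335.8]
 [325.  287.3]
 [325.1 346.6]
 [325.  306.7]
 [325.  264. ]]
```

Shaft axis is (0.5265, 0.1348), with the tip and boss fits agreeing, and its yaw is about -3°. The knife sits centred in the grip. I move over the shaft and stop just above the tip.

Emit:
{"op": "carry_out", "data": {"commands": [[[0.2,-0.05,0,0,0,0],[0.5,-0.05,0,0,0,0],[0.6,-0.05,0,0,0,0],[0.6,-0.05,0,0,0,0.1],[0.5,-0.05,0,0,0,0.1],[0.27,-0.06,0,0,0,0.1],[0.1,0,0.1,0,0,0.1],[0,0,0.3,0,0,0],[0,0,0.4,0,0,0],[0,0,0.3,0,0,0],[0,0,0.1,0,0,0],[0,0,0,0,0,0],[0,0,0,0,0,0],[0,0,0,0,0,0]]]}}

```text
clock: 7.67
position: [0.5272, 0.1352, 0.2429]
ee_rot: [1.0, -0.023, 0.001, -0.0]
ft_force: [-0.6, -0.3, -1.1]
grip_width: 0.136
grasp_force: 68.5
```

Run:
```python
from h import *
plan((.5265,.1348,.2375),np.deg2rad(-93)); print(pose()[0])
s,p=snap('side','s2'); t,q=snap('top','t2'); w,pw=snap('wrist','w4')
R=lambda im,x,y,w,h,W,H: cv2.resize(im[y:y+h,x:x+w],(W,H),interpolation=cv2.INTER_CUBIC)
cv2.imwrite('pics/c2.png',np.hstack([R(s,225,190,100,100,400,400),cv2.resize(w,(400,300))[:, :].copy() if 0 else R(w,160,0,480//1,400,400,400)])[:,:,::-1])
print(proj(p,[[.5265,.1348,.138],[.5265,.1348,.064]]))
```

```text
shift in tool units [-0.017  0.011  0.136] turn units [-0.    -0.013  0.055]
[0.527177   0.13519376 0.24293006]
[[271.59248067 246.6565431 ]
 [273.18412907 258.58865568]]
```

View pics/c2.png

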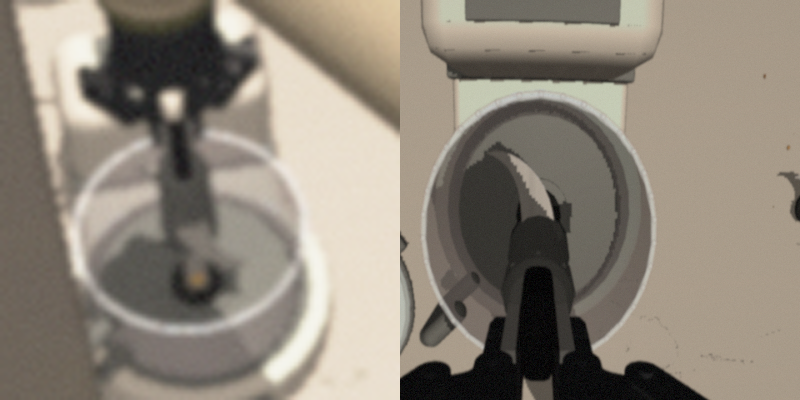

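The crops show the hub directly over the shaft, with the housing edge square to the tool. I lower it gently onto the tip.

Emit:
{"op": "carry_out", "data": {"commands": [[[0,0,0.05,0,0,0],[0,0,0.1,0,0,0],[0,0,0.1,0,0,0],[0,0,0.1,0,0,0],[0,0,0.1,0,0,0],[0,0,0.1,0,0,0],[0,0,0.05,0,0,0],[0,0,0,0,0,0]]]}}

```text
clock: 8.48
position: [0.5269, 0.135, 0.2176]
ee_rot: [1.0, -0.023, -0.0, 0.0]
ft_force: [0.3, 0.5, -1.7]
grip_width: 0.137
grasp_force: 68.5
```

Emit:
{"op": "carry_out", "data": {"commands": [[[0,0,0.05,0,0,0],[0,0,0.1,0,0,0],[0,0,0.1,0,0,0],[0,0,0.1,0,0,0],[0,0,0.1,0,0,0],[0,0,0.1,0,0,0],[0,0,0.1,0,0,0],[0,0,0.1,0,0,0],[0,0,0.05,0,0,0],[0,0,0,0,0,0]]]}}

```text
clock: 9.32
position: [0.5269, 0.135, 0.1856]
ee_rot: [1.0, -0.023, -0.0, 0.0]
ft_force: [2.1, -0.2, -2.3]
grip_width: 0.137
grasp_force: 68.5
```

Emit:
{"op": "carry_out", "data": {"commands": [[[0.01,0,0.05,0,0,0],[0.01,0,0.05,0,0,0],[0,0,0.05,0,0,0],[0,0,0.05,0,0,0],[0,0,0,0,0,0]]]}}

```text
clock: 9.73
position: [0.528, 0.1353, 0.1785]
ee_rot: [1.0, -0.023, 0.0, -0.0]
ft_force: [1.0, -0.3, 3.9]
grip_width: 0.135
grasp_force: 69.1
```

Emit:
{"op": "carry_out", "data": {"commands": [[[0,0,0.05,0,0,0],[0,0,0.05,0,0,0],[0,0,0.05,0,0,0],[0,0,0,0,0,0]]]}}

```text
clock: 10.07
position: [0.5274, 0.135, 0.1715]
ee_rot: [1.0, -0.023, -0.0, 0.0]
ft_force: [0.8, 0.2, -3.7]
grip_width: 0.132
grasp_force: 68.5
```

Emit:
{"op": "carry_out", "data": {"commands": [[[0,0,0.05,0,0,0],[0,0,0.05,0,0,0],[0,0,0,0,0,0]]]}}

```text
clock: 10.32
position: [0.5269, 0.1347, 0.1666]
ee_rot: [1.0, -0.023, -0.001, 0.0]
ft_force: [4.4, 0.8, -17.0]
grip_width: 0.133
grasp_force: 68.9
```

Emit:
{"op": "carry_out", "data": {"commands": [[[0,0,0.05,0,0,0],[0,0,0,0,0,0]]]}}

```text
clock: 10.48
position: [0.5275, 0.1347, 0.1654]
ee_rot: [1.0, -0.023, -0.0, 0.0]
ft_force: [1.4, -0.1, -4.6]
grip_width: 0.129
grasp_force: 70.3
```

Emit:
{"op": "carry_out", "data": {"commands": [[[0,0,0.03,0,0,0],[0,0,0.03,0,0,0],[0,0,0,0,0,0]]]}}

```text
clock: 10.73
position: [0.5278, 0.1351, 0.1638]
ee_rot: [1.0, -0.023, 0.0, -0.0]
ft_force: [1.8, -0.1, -2.5]
grip_width: 0.129
grasp_force: 70.7
```

Emit:
{"op": "carry_out", "data": {"commands": [[[0,0,0.03,0,0,0],[0,0,0.03,0,0,0],[0,0,0,0,0,0]]]}}

```text
clock: 10.98
position: [0.5286, 0.1352, 0.1625]
ee_rot: [1.0, -0.023, 0.001, -0.0]
ft_force: [0.7, -0.9, 6.5]
grip_width: 0.134
grasp_force: 71.7
```

Emit:
{"op": "carry_out", "data": {"commands": [[[0,0,0.03,0,0,0],[0,0,0,0,0,0],[0,0,0,0,0,0]]]}}

```text
clock: 11.23
position: [0.5292, 0.1354, 0.1625]
ee_rot: [1.0, -0.023, 0.002, -0.0]
ft_force: [-0.5, -0.8, 14.4]
grip_width: 0.131
grasp_force: 72.6
```

Run:
```python
from h import *
for i in range(6):
    o=get_obs(); print(np.round(o['ft_force'],1),np.round(o['position'],4)); camera('top')
```

```text
[-0.5 -0.8 14.4] [0.5292 0.1354 0.1625]
[-0.5 -2.4 14. ] [0.5292 0.1354 0.1625]
[-0.7 -1.3 14.3] [0.5292 0.1354 0.1625]
[ 0.1 -2.1 13.7] [0.5292 0.1354 0.1624]
[ 0.3 -1.8 13.5] [0.5292 0.1354 0.1625]
[-0.3 -1.8 13.9] [0.5292 0.1354 0.1624]
```

The knife is seated, with a stiff stop at TCP z 0.1625, which is the seat height expected. Next is the upward tug.

Emit:
{"op": "carry_out", "data": {"commands": [[[0,0,-0.025,0,0,0],[0,0,-0.025,0,0,0],[0,0,-0.025,0,0,0],[0,0,-0.025,0,0,0],[0,0,0,0,0,0]]]}}

```text
clock: 11.95
position: [0.5278, 0.135, 0.164]
ee_rot: [1.0, -0.023, -0.0, 0.0]
ft_force: [1.7, -0.4, -1.2]
grip_width: 0.135
grasp_force: 70.7
```

Emit:
{"op": "carry_out", "data": {"commands": [[[0,0,-0.02,0,0,0],[0,0,-0.015,0,0,0],[0,0,0,0,0,0]]]}}

```text
clock: 12.2
position: [0.5275, 0.135, 0.1653]
ee_rot: [1.0, -0.023, -0.0, 0.0]
ft_force: [1.7, 0.0, -3.5]
grip_width: 0.134
grasp_force: 70.5
```

Emit:
{"op": "carry_out", "data": {"commands": [[[0,0,-0.015,0,0,0],[0,0,0,0,0,0]]]}}

```text
clock: 12.37
position: [0.5274, 0.1349, 0.1656]
ee_rot: [1.0, -0.023, -0.0, 0.0]
ft_force: [1.0, 0.3, -7.0]
grip_width: 0.135
grasp_force: 70.1
```

Emit:
{"op": "carry_out", "data": {"commands": [[[0,0,-0.017,0,0,0],[0,0,0,0,0,0],[0,0,0,0,0,0]]]}}

```text
clock: 12.62
position: [0.5272, 0.1348, 0.166]
ee_rot: [1.0, -0.023, -0.001, 0.0]
ft_force: [2.4, 0.1, -13.4]
grip_width: 0.134
grasp_force: 69.3
```

Emit:
{"op": "carry_out", "data": {"commands": [[[0,0,0.006,0,0,0],[0,0,0,0,0,0],[0,0,0,0,0,0],[0,0,0,0,0,0]]]}}

```text
clock: 12.95
position: [0.5274, 0.1349, 0.1661]
ee_rot: [1.0, -0.023, -0.0, 0.0]
ft_force: [1.2, -0.4, -15.9]
grip_width: 0.139
grasp_force: 69.0
```

Emit:
{"op": "carry_out", "data": {"commands": [[[0,0,0.014,0,0,0],[0,0,0,0,0,0],[0,0,0,0,0,0],[0,0,0,0,0,0]]]}}

```text
clock: 13.28
position: [0.5277, 0.1351, 0.166]
ee_rot: [1.0, -0.023, 0.0, 0.0]
ft_force: [2.5, -0.4, -11.8]
grip_width: 0.132
grasp_force: 69.3
```

Emit:
{"op": "carry_out", "data": {"commands": [[[0,0,0,0,0,0],[0,0,0,0,0,0],[0,0,0,0,0,0],[0,0,0,0,0,0]]]}}

```text
clock: 13.62
position: [0.5277, 0.1351, 0.166]
ee_rot: [1.0, -0.023, 0.0, 0.0]
ft_force: [0.9, -0.5, -12.4]
grip_width: 0.137
grasp_force: 69.4
```

Emit:
{"op": "carry_out", "data": {"commands": [[[0,0,0,0,0,0],[0,0,0,0,0,0],[0,0,0,0,0,0],[0,0,0,0,0,0]]]}}

```text
clock: 13.95
position: [0.5278, 0.1351, 0.166]
ee_rot: [1.0, -0.023, 0.0, 0.0]
ft_force: [1.7, 0.0, -13.1]
grip_width: 0.136
grasp_force: 69.4
```

Emit:
{"op": "carry_out", "data": {"commands": [[[0,0,0,0,0,0],[0,0,0,0,0,0],[0,0,0,0,0,0],[0,0,0,0,0,0]]]}}

```text
clock: 14.28
position: [0.5278, 0.1351, 0.166]
ee_rot: [1.0, -0.023, 0.0, 0.0]
ft_force: [1.3, 0.1, -11.8]
grip_width: 0.133
grasp_force: 69.4
```

Held steadily at about 12 N on the sensor, roughly 10 N net of the knife's weight, for over a second. I lower it back onto the seat.

Emit:
{"op": "carry_out", "data": {"commands": [[[0,0,0.03,0,0,0],[0,0,0.03,0,0,0],[0,0,0.025,0,0,0],[0,0,0.02,0,0,0],[0,0,0,0,0,0],[0,0,0,0,0,0],[0,0,0,0,0,0]]]}}

```text
clock: 14.87
position: [0.5283, 0.1352, 0.1625]
ee_rot: [1.0, -0.023, 0.001, -0.0]
ft_force: [0.3, -0.6, 4.1]
grip_width: 0.132
grasp_force: 71.4
```

Emit:
{"op": "carry_out", "data": {"commands": [[[0,0,0,0,0,0],[0,0,0,0,0,0],[0,0,0,0,0,0],[0,0,0,0,0,0],[0,0,0,0,0,0],[0,0,0,0,0,0],[0,0,0,0,0,0],[0,0,0,0,0,0]]], "hand": -1}}

```text
clock: 15.53
position: [0.5277, 0.1351, 0.1618]
ee_rot: [1.0, -0.023, 0.0, 0.0]
ft_force: [0.0, -1.3, 0.3]
grip_width: 0.999
grasp_force: 0.0
```

Emit:
{"op": "carry_out", "data": {"commands": [[[0,0,-0.1,0,0,0],[0,0,-0.3,0,0,0],[0,0,-0.6,0,0,0],[0,0,-0.7,0,0,0],[0,0,-0.7,0,0,0],[0,0,-0.5,0,0,0],[0,0,-0.3,0,0,0],[0,0,0,0,0,0],[0,0,0,0,0,0],[0,0,0,0,0,0]]]}}

```text
clock: 16.37
position: [0.5273, 0.1348, 0.2886]
ee_rot: [1.0, -0.023, -0.001, 0.0]
ft_force: [-0.1, -1.0, -0.7]
grip_width: 1.001
grasp_force: 0.0
```

Run:
```python
from h import *
w,p=snap('wrist','w5'); s,q=snap('side','s5'); t,_=snap('top','t5')
a=cv2.resize(w,(400,300)); R=lambda im,x,y,w,h,W,H: cv2.resize(im[y:y+h,x:x+w],(W,H),interpolation=cv2.INTER_CUBIC)
cv2.imwrite('pics/c5.png',np.vstack([np.hstack([a,R(w,240,160,160,120,400,300)]),np.hstack([R(s,235,190,120,90,400,300),cv2.resize(t,(400,300))])])[:,:,::-1])
print(get_obs()['ft_force'],pose()[0]); print(proj(p,[[.5268,.1349,.192]]))
g=cv2.cvtColor(w,cv2.COLOR_RGB2GRAY); m=(cv2.medianBlur(g,5)<25).astype(np.uint8); n,l,st,ce=cv2.connectedComponentsWithStats(m); print([x.tolist() for x in st[1:] if x[4]>200])
print(proj(p,[[.5268+x,.1349,z] for x in(-.018,.018) for z in(.192,.19,.194,.200)]).round(1).tolist())
```

```text
[ 0.78951992 -0.20337005 -0.24052325] [0.52729303 0.13485394 0.28860386]
[[324.99719456 241.79093366]]
[[84, 116, 18, 45, 359], [314, 206, 23, 62, 1232], [0, 321, 640, 159, 45481]]
[[326.3, 268.9], [326.3, 267.9], [326.3, 269.9], [326.4, 273.1], [323.6, 213.7], [323.6, 213.0], [323.6, 214.3], [323.6, 216.3]]
```

View pics/c5.png

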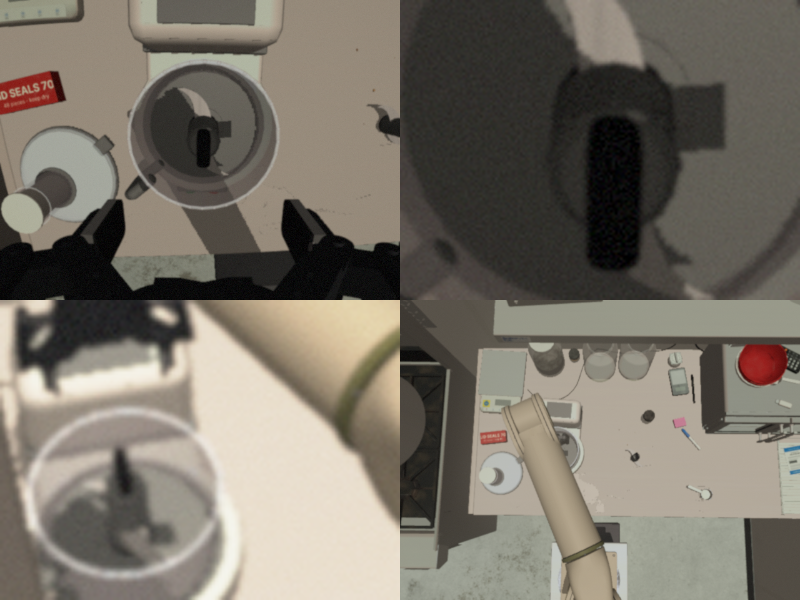

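The knife stands upright on the shaft, with the tab's near end at row 268 against 268.9 predicted for fully home. The gripper is clear and nothing else has moved, so I hand in.

```bash
python3 -c "
from workcell import hand_in; print(hand_in())"
```

```text
the job is handed in; nothing more can be done
None
```

The larger knife is pressed fully home on the drive shaft, and the catches held an upward tug of about 10 N for over a second (briefly about 14 N while I set the pull); it is back on its seat, the gripper is clear, and the job was handed in at about 16.5 s.

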